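# Chock a faceted bud vase medallion-up on the ware shelf

### The job

Ready the bud vase in the shelf's left bay (left as the robot faces it, between the end bracket and the sheet-metal divider) for waxing its medallion: roll it over on its flats until the white medallion faces straight up and push it square and snug against the left end bracket, without picking it up, as it is raw clay. Clear the black cup out of the bay on to the middle of the cork mat, standing upright. Lift the divider over its parking stop, slide it up snug against the vase and leave it fully down on its rail; the other vase and everything else stay where they are.

Things in the scene. Friction and masses are not known exactly. Their poses are not given: they have to be found in the camera images.
- shelf: Low galvanised ware shelf fixed on the bench, 200 mm deep (x, away from the robot) by 500 mm long (y, to the left), yaw to 0.12 rad. Origin: on the bench under the deck's centre. Deck top 45 mm up. End brackets 66 mm high, inner faces at y = +235 and -235 mm. Divider rail along the far edge, 14 mm high, 12 mm wide, centred at x = +84 mm; deck clear from x = -100 to +76 mm.
- end_face (a point): Point at deck height on the inner face of the LEFT end bracket (shelf frame 0, +235, 45 mm), with the shelf's axes. The bay lies on its -y side.
- vase_a: One of two alike raw terracotta bud vases lying on a flat, 0.25 to 0.5 kg; either may be in the left bay, the other lies in the right bay. Eight-sided prism 60 mm across flats, 100 mm long, flats 24.9 mm wide, then a 24 mm neck; 150 mm over all. Origin: on the axis, mid prism, 30 mm above what it lies on, 50 mm from the foot. Own x: foot to mouth. Own z: outward normal of the medallion's flat.
- vase_b: The other vase, alike in all. The oval white medallion (31 x 19 mm) sits mid one flat, a white three-leaf sprig on the shoulder, middle leaf in line; own z up = medallion up. It starts one or two flats from the top, to the left or right. One flat is 45 degrees and 24.9 mm of roll; past 22.5 degrees it tips on to the next flat itself. A low push slides it; pushing and raising its side flat rolls it.
- cup: Matte black stoneware cup, standing in the bay between the vase and the divider: 64 mm across (straight sides from 40 mm up), 85 mm high, wall 4.5 mm, about 0.25 kg. Origin: centre of its underside, z up.
- mat: Round cork mat, 90 mm across and 4 mm thick, fixed on the bench in front of the shelf. Origin: centre of its underside on the bench.
- divider_slide (a joint): Travel of the divider along the rail, m: 0 to 0.008 parked, grows to the left (shelf +y) to 0.29; about 2 N friction. Captive 4 mm sheet plate across the deck, 0.25 kg, 78 mm high, grab tab on top. A rigid stop 8 mm high pressed up from the rail blocks it just left of its parked place: hold it raised 9 mm or more from there until travel 0.055, after that it may come down.
- divider_lift (a joint): How far the divider is raised on its lift pins, m: 0 fully down on the rail, at most 0.03. It sinks by its own weight when released.
- divider_grip (a point): Middle of the divider's grab tab, 98 mm above the deck when down: flat tab 12 mm thick (shelf y), 76 mm long (shelf x), its top 12 mm above this point, its foot 20 mm below. Shelf's axes; moves with the divider.
- divider_face (a point): Point at the foot of the divider's left face (the one towards the vase), at deck height when down; shelf's axes. Moves with the divider.
- spoon_rest: Bystander: white porcelain spoon rest on the bench, bowl 92 mm across and 13 mm high with a 60 mm tail. Origin: centre of the bowl's underside.
- scoop: Bystander: chipped white enamel measuring scoop on the bench, bowl 76 mm across and 45 mm high, handle reaching 140 mm from its centre. Origin: centre of the bowl's underside.
- jar: Bystander: amber glass jar behind the shelf, 72 mm across, 95 mm high. Origin: centre of its underside.
- brush: Bystander: flat wooden glaze brush lying left of the shelf, 155 mm long. Origin: on the bench under its middle.

How it is judged:
By the outcome, as a careful person would: the job done as asked, in the order asked, and still so for the second after the job is handed in, with the robot touching nothing.
It also fails if it takes over 72 s, if anything falls off the work surface, if the arm or the gripper's body presses on something with over 40 N, if the wrist force passes 120 N, or if a joint passes its speed limit or range.

### The arm

A 6-joint arm with a two-finger parallel gripper is mounted at the origin on the work surface. World frame = base frame: x ahead of the robot, y to its left, z up, the work surface at z = 0. Lengths are in m, angles in rad, forces in N, time in s.
With the tool pointing down it reaches from about 0.25 to 0.85 m from the base axis. Payload 12.5 kg.
Tool frame: the origin (TCP) lies midway between the tips of the shut fingers; the grasp point (between the pads) lies 19 mm behind it (r.hold_point_z is the distance from the TCP to the grasp point, in m); z points along the fingers, y is the line along which they close (so a half turn about z gives the same grasp; the last joint's range is limited). The gripper opens to 93 mm and grips with 3 to 60 N. Pads are 15 mm wide; open, the fingers measure 128 mm over their backs; the gripper's body (75 mm by 188 mm) begins 65 mm behind the grasp point.
Start: joints at [-1.274, 0.351, 1.652, -0, 1.139, -0.085], TCP at [0.205, -0.51, 0.219] pointing down, gripper open.
Joint ranges: [-2.75, 2.75], [-0.79, 2.1], [0.01, 2.65], [-1.57, 4.71], [0.07, 3.14], [-2.87, 2.87]. Speed limits (rad/s): [2.22, 2.22, 2.79, 3.14, 3.14, 3.14].

### API

Orientations are given as a rotation vector (axis times angle).
In Python, from rig import r gives the robot as it stands.
- The arm moves only by the shell command python3 -m crank 'ROWS' [FORCE]. ROWS is JSON, a list of rows, each a list of 7 numbers: the shift along the tool's x, y, z in cm, then the turn, a rotation vector about the tool's x, y, z in degrees, then the finger opening in cm, from 0 to 9.3. In form: [[x, y, z, ax, ay, az, claw], ...]. A call has 1 to 20 rows; each row shifts and turns the commanded pose from where the row before left it, along the tool's axes as they then stand; what a row does not reach is not made up. A row lasts 1/10 s, in which the tool goes at most 50 mm and 8.59 degrees, less where a joint would pass 70% of its speed; a pose out of reach is approached as far as the arm can. A call with a gripper value outside its range is refused whole. The fingers move at their own pace and stop on an object; FORCE is the grip in N (left out, the last holds). Time passes only in rows, so rows that do not move let the fingers close. It gives the time, the measured TCP pose, the force, the opening and the grip force at its end, in the units of the state.
- r.sense(): the state, without advancing time (a new reading comes with each control period).
- r.snapshot(name): name is "scene" or "side" or "wrist"; returns a dict with "pixels" (400x640x3 uint8, red, green, blue), "K" (3x3 intrinsics, pixels), "k1" (the pictures are not rectified: a ray, as slopes to the right and down, at radius r is drawn at 1 + k1 r^2 times it, then the intrinsics apply), "cam_to_world" (4x4, takes a point from camera to world coordinates); the wrist camera has in their place "T_tool_cam" (4x4, takes a point from camera to tool coordinates, whose origin is the TCP and whose axes are the flange's). Camera axes: x right, y up, looking along -z (the intrinsics and any distortion apply to the point x, -y, -z); pixel columns grow to the right and rows downward; lengths in m; the calibration is good to about 2 mm. A picture is of the moment at which its call begins: read the wrist's pose just before it. There is no depth.
- r.close_job(): hands the job in; it is judged then, once.
Trained networks look in the newest picture that a camera, given by its name, has taken for a name from the list of things; names that differ only in an ending like _2 or _b are one class to them, and where a whole thing is asked for, a point or a joint stands for the part that bears it (a point fixed in the world has none). Each returns a list of dicts, best first, with "p" (0 to 1); they miss things now and then, are a little off and sometimes report something else, mostly with a low value. They report only what shows in the picture. A call takes as long as a camera call.
- r.find_in(camera, target): "rect" ([left, top, right, bottom] in pixels, round what is visible of it).
The state is a dict: "time": time; "joint_pos": joint angles; "dq": joint speeds; "joint_torque": joint torques, N m; "eef_pos": TCP position; "tcp_rot": TCP orientation; "force": force on the tool from outside, world axes, zero at the start; "wrist_torque": the same for the moment, N m; "finger_gap": opening from 0.0 (shut) to 1.0 (fully open); "grip_force": force on a finger pad.
Only numpy, scipy, OpenCV 4.12 (cv2) and the standard library are available. Lean on these libraries where they do the work, as an engineer would, in place of code of your own. Each camera call takes 0.05 s, during which the arm holds its last target. There are 200 camera calls.

## Working session

There is one attempt and no reset: what is moved stays moved. The work goes in short steps, Python scripts to look and compute and a shell command to move; the robot and the scene stay as the last step left them, time stands still between calls to the robot, and variables do not carry over. Pictures are saved under pics/ and viewed, at most 10 in all, crops included, and the job is handed in when it is done.

```bash
ls; mkdir -p pics
python3 - <<'E'
from rig import r
import cv2,json
for c in ["scene","side"]:
    s=r.snapshot(c)
    cv2.imwrite(f"pics/{c}0.png",s["pixels"][:,:,::-1])
    print(c,s["K"],s["k1"],s["cam_to_world"])
    for n in ["shelf","vase_a","cup","mat","divider_slide","divider_grip","spoon_rest","scoop"]:
        print(n,[(round(d["p"],2),[round(v) for v in d["rect"]]) for d in r.find_in(c,n)][:3])
print(r.sense(), r.hold_point_z)
E
```

```text
pics
scene [[403.11599936   0.         326.56806464]
 [  0.         403.11599936 199.15957393]
 [  0.           0.           1.        ]] -0.1012905436102343 [[-0.47252327 -0.47954675  0.73942997  1.28374405]
 [ 0.88118142 -0.24229076  0.40597351  0.41001753]
 [-0.01552623  0.84340388  0.53705571  0.61926091]
 [ 0.          0.          0.          1.        ]]
shelf [(0.78, [190, 158, 403, 288]), (0.38, [215, 169, 256, 209]), (0.32, [422, 211, 478, 244])]
vase_a [(0.95, [213, 171, 253, 210]), (0.6, [323, 194, 365, 245])]
cup [(0.64, [279, 180, 308, 223]), (0.2, [213, 170, 254, 209])]
mat [(0.84, [361, 199, 387, 220])]
divider_slide [(0.97, [233, 162, 278, 229])]
divider_grip [(0.64, [231, 162, 281, 228])]
spoon_rest [(0.94, [425, 211, 476, 241])]
scoop [(0.78, [259, 153, 286, 183])]
side [[465.71509756   0.         317.80944886]
 [  0.         465.71509756 201.82376593]
 [  0.           0.           1.        ]] -0.0947258891276287 [[ 0.99832415  0.02648628 -0.05145267  0.54616134]
 [-0.05684017  0.61575682 -0.78588341 -0.87362855]
 [ 0.01086721  0.78749096  0.61623039  0.83462841]
 
[... 346 characters left out ...]
0.9, 'joint_pos': array([-1.27362320e+00,  3.50696175e-01,  1.65182765e+00,  2.59511480e-06,
        1.13907999e+00, -8.45667344e-02]), 'dq': array([-8.02579843e-04,  9.17731700e-05, -6.77643110e-05, -1.38602756e-03,
       -3.54867835e-04, -2.76060386e-04]), 'joint_torque': array([-5.39266111e-04, -4.97240031e+01, -2.85491198e+01,  6.99948496e-02,
        2.19013245e-02,  8.54211038e-06]), 'eef_pos': array([ 0.20492941, -0.51037193,  0.21862413]), 'tcp_rot': array([-3.08452916e+00, -5.95997455e-01, -1.82074088e-06]), 'force': array([ 0.53285061,  0.12772851, -0.13241587]), 'wrist_torque': array([0.01881669, 0.01517306, 0.03521208]), 'grip_force': 0.0, 'finger_gap': 1.001967834716345} 0.0188
```

Run:
```python
import cv2,numpy as np
a=cv2.imread("pics/scene0.png")[140:300,180:480]; b=cv2.imread("pics/side0.png")[160:340,200:400]
a=cv2.resize(a,None,fx=2.6,fy=2.6,interpolation=2);cv2.imwrite("pics/s1.png",a)
cv2.imwrite("pics/s2.png",cv2.resize(b,None,fx=3.3,fy=3.3,interpolation=2))
```

```text
(no output)
```

View pics/s1.png

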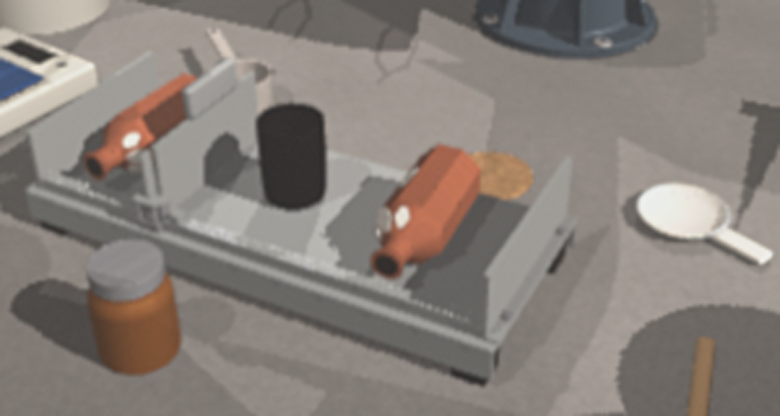

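View pics/s2.png

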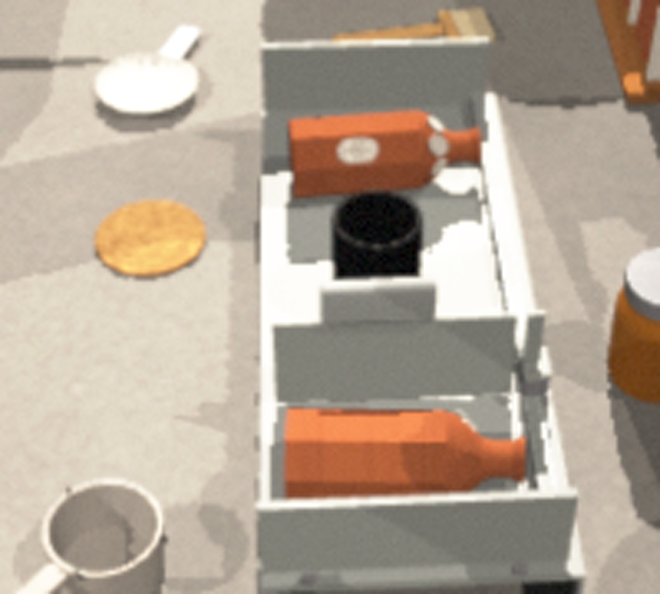

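The scene crop shows the left bay (crop right side) with a vase, mouth away from the robot. The cup is at (292,157), the divider is parked at (205,130), and the mat is at (500,175). In the side crop, the left-bay vase's medallion is at (357,150), on the flat facing the right bay and apparently one flat from the top. Next I'll fit the shelf.

```bash
cat > h.py <<'E'
import numpy as np, cv2
from scipy.optimize import least_squares
from scipy.spatial.transform import Rotation as R
def cams():
    from rig import r
    return {c:{k:v for k,v in r.snapshot(c).items()} for c in ("scene","side")}
def proj(s,P):
    T=np.linalg.inv(s["cam_to_world"]);p=np.atleast_2d(P)@T[:3,:3].T+T[:3,3]
    u=np.c_[p[:,0],-p[:,1]]/-p[:,2:]
    u=u*(1+s["k1"]*(u**2).sum(1,keepdims=True))
    return u*[s["K"][0,0],s["K"][1,1]]+s["K"][:2,2]
def ray(s,px):
    d=(np.atleast_2d(px)-s["K"][:2,2])/[s["K"][0,0],s["K"][1,1]];u=d.copy()
    for _ in range(20): u=d/(1+s["k1"]*(u**2).sum(1,keepdims=True))
    return s["cam_to_world"][:3,3],np.c_[u[:,0],-u[:,1],-np.ones(len(u))]@s["cam_to_world"][:3,:3].T
def onz(s,px,z):
    o,d=ray(s,px);return o+d*((z-o[2])/d[:,2:])
def tri(*ops):  # (s,px) pairs
    A=np.zeros((3,3));b=np.zeros(3)
    for s,px in ops:
        o,d=ray(s,px);d=d[0]/np.linalg.norm(d);M=np.eye(3)-np.outer(d,d);A+=M;b+=M@o
    return np.linalg.solve(A,b)
def wrist():
    from rig import r
    st=r.sense();s=dict(r.snapshot("wrist"));T=np.eye(4);T[:3,:3]=R.from_rotvec(st["tcp_rot"]).as_matrix();T[:3,3]=st["eef_pos"]
    s["cam_to_world"]=T@s["T_tool_cam"];return s
E
python3 - <<'E'
from h import *
C=cams();sc,sd=C["scene"],C["side"]
import pickle;pickle.dump(C,open("c0.pkl","wb"))
a=lambda u,v:(u/2.6+180,v/2.6+140)
b=lambda u,v:(u/3.3+200,v/3.3+160)
obs=[(sc,a(570,158),-.1,.237),(sc,a(488,283),.1,.237),(sc,a(155,55),-.1,-.237),(sc,a(33,130),.1,-.237),
(sd,b(262,43),-.1,.237),(sd,b(490,40),.1,.237),(sd,b(258,508),-.1,-.237),(sd,b(575,497),.1,-.237)]
def f(p):
    out=[];c,s=np.cos(p[2]),np.sin(p[2])
    for cm,px,x,y in obs: out+=list(proj(cm,[p[0]+c*x*p[4]-s*y,p[1]+s*x*p[4]+c*y,p[3]])[0]-px)
    return out
q=least_squares(f,[.5,0,0,.111,1]);print(q.x,np.round(q.fun.reshape(-1,2),1).tolist())
p=q.x;c,s=np.cos(p[2]),np.sin(p[2]);M=np.array([[c,s],[-s,c]])
def rep(n,P): print(n,np.round(P,4),"shelf",np.round(M@(P[:2]-p[:2]),4))
rep("tabtop",tri((sc,a(212,85)),(sd,b(378,287))))
rep("cup top",tri((sc,a(292,115)),(sd,b(377,213))))
rep("med A",tri((sc,a(402,216)),(sd,b(437,145))))
rep("mouthL",tri((sc,a(388,265)),(sd,b(478,145))))
rep("mat",onz(sc,a(500,175),.004)[0]);rep("mat",onz(sd,b(151,238),.004)[0])
rep("medal",onz(sd,b(357,150),.045+.051)[0])
E
```

```text
[ 0.60402419 -0.05698896 -0.00232654  0.10680335  0.94468164] [[0.4, 0.8], [-0.3, -1.5], [-0.1, -0.8], [-0.7, 1.4], [0.5, 1.5], [0.1, 0.9], [-0.4, -0.8], [-0.3, -1.0]]
tabtop [ 0.5898 -0.1511  0.1433] shelf [-0.014  -0.0942]
cup top [ 0.5918 -0.0627  0.1325] shelf [-0.0122 -0.0057]
med A [0.6421 0.0721 0.0899] shelf [0.0378 0.1292]
mouthL [0.6809 0.0842 0.0736] shelf [0.0765 0.1413]
mat [0.4167 0.0769 0.004 ] shelf [-0.1877  0.1335]
mat [0.4157 0.0628 0.004 ] shelf [-0.1886  0.1194]
medal [0.5825 0.0544 0.096 ] shelf [-0.0218  0.1114]
```

```bash
python3 -m crank '[[0,0,-2,0,0,-8.5,9],[0,0,-2,0,0,-8.5,9],[0,0,-2,0,0,-8.5,9],[0,0,-2,0,0,-8.5,9],[0,0,-2,0,0,-8.5,9],[0,0,-2,0,0,-8.5,9],[0,0,-2,0,0,-8.5,7],[0,0,-2,0,0,-8.5,6]]' 20 && python3 -m crank '[[3.6,1.9,0,0,0,0,6],[3.6,1.9,0,0,0,0,6],[3.6,1.9,0,0,0,0,6],[3.6,1.9,0,0,0,0,6],[3.6,1.9,0,0,0,0,6],[3.6,1.9,0,0,0,0,6],[3.6,1.9,0,0,0,0,6],[3.6,1.9,0,0,0,0,6],[3.6,1.9,0,0,0,0,6],[3.6,1.9,0,0,0,0,6],[3.6,1.9,0,0,0,0,6],[3.6,1.9,0,0,0,0,6],[3.6,1.9,0,0,0,0,6],[3.6,1.9,0,0,0,0,6],[3.6,1.9,0,0,0,0,6],[0,0,0,0,0,0,6]]'
python3 - <<'E'
from h import *
from rig import r
s=wrist();print(s["T_tool_cam"],s["K"],s["k1"]);cv2.imwrite("pics/w1.png",s["pixels"][:,:,::-1])
import pickle;pickle.dump(s,open("w1.pkl","wb"))
for n in ["vase_a","cup","mat","divider_slide","divider_grip"]:
    print(n,[(round(d["p"],2),[round(v) for v in d["rect"]]) for d in r.find_in("wrist",n)][:3])
E
```

```text
time: 1.8
eef_pos: [0.2049, -0.5103, 0.3795]
tcp_rot: [2.217, 2.226, -0.0]
force: [-0.1, 0.8, 0.4]
finger_gap: 0.845
grip_force: 0.0
time: 3.4
eef_pos: [0.4922, 0.0322, 0.3781]
tcp_rot: [-2.219, -2.222, -0.0]
force: [-0.2, 0.3, -0.9]
finger_gap: 0.642
grip_force: 0.0
[[-6.94137648e-04  9.71184728e-01  2.38326963e-01  6.44553291e-02]
 [ 9.99999703e-01  5.94409626e-04  4.90317539e-04  7.71924822e-04]
 [ 3.34525065e-04  2.38327233e-01 -9.71184853e-01 -1.65167310e-01]
 [ 0.00000000e+00  0.00000000e+00  0.00000000e+00  1.00000000e+00]] [[335.14710409   0.         319.7246832 ]
 [  0.         335.14710409 198.12963379]
 [  0.           0.           1.        ]] -0.004657581842198848
vase_a [(0.87, [347, 112, 461, 162]), (0.85, [338, 314, 411, 347]), (0.26, [328, 45, 491, 348])]
cup [(0.97, [363, 208, 419, 255])]
mat [(0.72, [243, 106, 299, 165]), (0.48, [363, 312, 402, 325])]
divider_slide [(0.64, [363, 311, 402, 321])]
divider_grip [(0.52, [364, 310, 402, 322]), (0.47, [478, 213, 544, 246]), (0.32, [365, 208, 418, 255])]
```

View pics/w1.png

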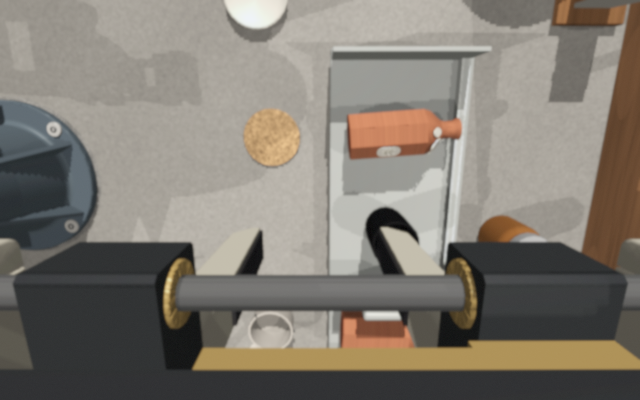

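The wrist view shows the left bay from above. The vase prism spans (348..430, 112..157) and is slightly yawed, mouth at (460,128). The medallion at (388,151) is foreshortened on the slanted flat facing the divider, so it's one flat from the top and the vase must roll towards the left bracket. The cup is partly behind a finger at (390,230) and the mat is at (272,137).

Run:
```python
from h import *
import pickle
s=pickle.load(open("w1.pkl","rb"))
def rep(n,px,z): print(n,np.round(onz(s,[px],z)[0],4).tolist())
for n,px,z in [("foot+y",(348,114),.0874),("foot-y",(350,157),.0874),("sh+y",(428,111),.0874),("sh-y",(431,153),.0874),("medal",(388,151),.0962),("mouth",(460,128),.08),
("brk left top",(332,49),.111),("brk right top",(490,48),.111),("deck edge up",(331,60),.045),("deck edge low",(328,347),.045),("mat",(271.5,136.5),.004),("rail in top far",(463,60),.059),("rail in low",(448,230),.059)]: rep(n,px,z)
im=s["pixels"][:,:,:].astype(float)
# refined mat: orange mask
m=cv2.inRange(s["pixels"][95:175,235:310],(150,110,50),(230,190,125));M=cv2.moments(m,True);print(M["m00"],M["m10"]/M["m00"]+235,M["m01"]/M["m00"]+95)
# red vase mask min area rect
h=cv2.cvtColor(s["pixels"][95:175,340:470],cv2.COLOR_RGB2HSV);m=cv2.inRange(h,(0,90,60),(15,255,255))
ys,xs=np.nonzero(m)
for c in range(10,80,10):
    y=ys[xs==c];print(c+340,y.min()+95,y.max()+95,end=" | ")
```

```text
foot+y [0.5299, 0.0994, 0.0874]
foot-y [0.5338, 0.0427, 0.0874]
sh+y [0.6352, 0.1034, 0.0874]
sh-y [0.6435, 0.0482, 0.0874]
medal [0.5833, 0.0517, 0.0962]
mouth [0.6826, 0.0812, 0.08]
brk left top [0.5073, 0.1749, 0.111]
brk right top [0.6967, 0.1763, 0.111]
deck edge up [0.5082, 0.1726, 0.045]
deck edge low [0.5071, -0.2888, 0.045]
mat [0.4161, 0.0652, 0.004]
rail in top far [0.6864, 0.1707, 0.059]
rail in low [0.6882, -0.0717, 0.059]
1821.0 267.8632619439868 135.0367929708951
350 115 157 | 360 113 157 | 370 113 157 | 380 112 146 | 390 111 145 | 400 110 154 | 410 110 154 |
```

```bash
python3 -m crank '[[-0.2,1.6,3.5,0,0,-2.5,5],[-0.2,1.6,4,0,0,0,5],[-0.2,1.6,4,0,0,0,5],[-0.2,1.6,4,0,0,0,5],[-0.2,1.6,4,0,0,0,5],[-0.2,1.4,4,0,0,0,5],[0,0,3.4,0,0,0,5],[0,0,3,0,0,0,5],[0,0,0,0,0,0,5]]' && python3 -m crank '[[0.5,0,0,0,0,0,5],[0.3,0,0,0,0,0,5],[0.3,0,0,0,0,0,5],[0.2,0,0,0,0,0,5],[0.2,0,0,0,0,0,5]]'
python3 - <<'E'
from h import *
s=wrist();cv2.imwrite("pics/w2.png",cv2.resize(s["pixels"][40:300,200:600,::-1],None,fx=1.5,fy=1.5))
E
```

```text
time: 4.6
eef_pos: [0.5832, 0.0193, 0.0763]
tcp_rot: [-2.173, -2.262, 0.007]
force: [-0.1, 0.5, 0.8]
finger_gap: 0.539
grip_force: 0.0
time: 5.1
eef_pos: [0.5851, 0.0354, 0.0804]
tcp_rot: [2.174, 2.267, 0.001]
force: [0.1, -1.4, 1.0]
finger_gap: 0.537
grip_force: 0.8
```

View pics/w2.png

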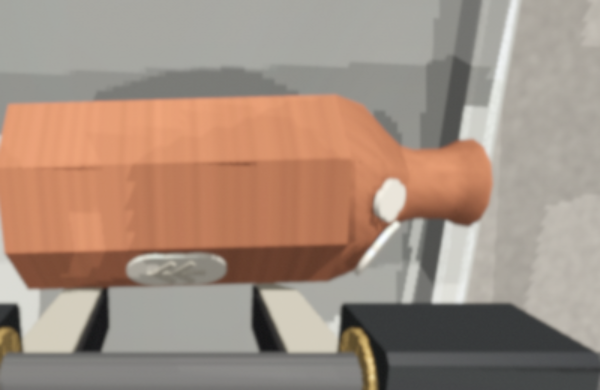

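The fingers sit against the side flat (about 1.4 N) and span the prism. The medallion shows at (177,270) on the near slanted flat. Next I'll roll the vase with a rising push.

```bash
python3 -m crank '[[0.15,0,0,0,0,0,5],[0.25,0,-0.25,0,0,0,5],[0.25,0,-0.3,0,0,0,5],[0.25,0,-0.3,0,0,0,5],[0.3,0,-0.25,0,0,0,5],[0.3,0,-0.25,0,0,0,5]]' && python3 -m crank '[[0.3,0,-0.2,0,0,0,5],[0.3,0,-0.2,0,0,0,5],[0.3,0,-0.15,0,0,0,5]]'
python3 - <<'E'
from h import *
s=wrist();cv2.imwrite("pics/w3.png",cv2.resize(s["pixels"][40:300,200:600,::-1],None,fx=1.5,fy=1.5))
E
```

```text
time: 5.75
eef_pos: [0.5843, 0.0505, 0.0934]
tcp_rot: [2.175, 2.267, 0.0]
force: [0.4, -0.8, -0.6]
finger_gap: 0.54
grip_force: 0.1
time: 6.05
eef_pos: [0.5839, 0.0595, 0.0988]
tcp_rot: [2.175, 2.267, 0.0]
force: [0.3, -0.1, 0.0]
finger_gap: 0.54
grip_force: 0.0
```

View pics/w3.png

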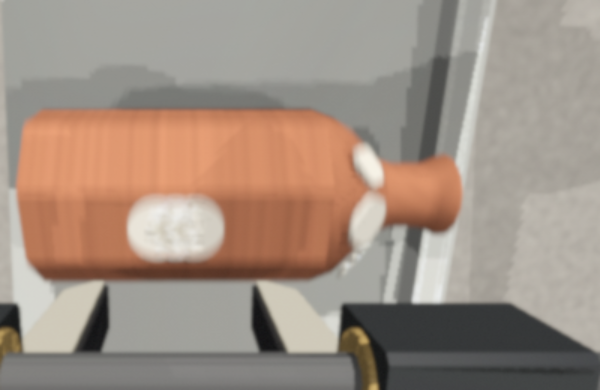

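The medallion (177,228) now lies on the upper flat and the force is back to zero, so the vase has tipped onto the next flat. I'll back off, go low, straighten and push it to the bracket.

```bash
python3 -m crank '[[-1.2,0,0,0,0,2.5,5],[-0.8,0,1.5,0,0,0,5],[0,0,1.6,0,0,0,5],[0,0,1.5,0,0,0,5],[0.5,0,0,0,0,0,5],[0.7,0,0,0,0,0,5],[0.7,0,0,0,0,0,5],[0.7,0,0,0,0,0,5],[0.7,0,0,0,0,0,5],[0.6,0,0,0,0,0,5],[0.5,0,0,0,0,0,5]]'
python3 - <<'E'
from h import *
s=wrist();cv2.imwrite("pics/w4.png",cv2.resize(s["pixels"][40:300,200:600,::-1],None,fx=1.5,fy=1.5))
E
```

```text
time: 7.2
eef_pos: [0.5847, 0.0837, 0.053]
tcp_rot: [2.223, 2.219, 0.001]
force: [-0.2, -1.6, 1.7]
finger_gap: 0.539
grip_force: 1.3
```

View pics/w4.png

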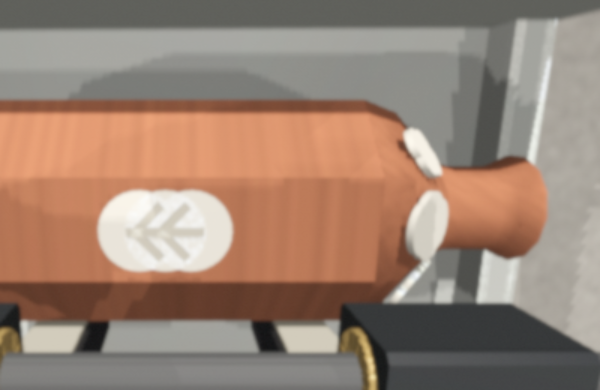

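The medallion (165,230) is on the top flat with the middle leaf in line, and the vase slides at about 1.6 N. I'll continue to the bracket.

```bash
python3 -m crank '[[0.6,0,0,0,0,0,5],[0.6,0,0,0,0,0,5],[0.5,0,0,0,0,0,5],[0.3,0,0,0,0,0,5],[0.2,0,0,0,0,0,5]]'; python3 -m crank '[[0.15,0,0,0,0,0,5],[0.15,0,0,0,0,0,5],[0.1,0,0,0,0,0,5]]'; python3 -m crank '[[0.1,0,0,0,0,0,5],[0.1,0,0,0,0,0,5]]'
```

```text
time: 7.75
eef_pos: [0.5845, 0.1055, 0.0526]
tcp_rot: [2.224, 2.219, -0.0]
force: [0.7, -2.5, 1.3]
finger_gap: 0.533
grip_force: 1.3
time: 8.05
eef_pos: [0.5847, 0.1063, 0.0527]
tcp_rot: [2.219, 2.219, -0.005]
force: [1.2, -28.5, 2.8]
finger_gap: 0.534
grip_force: 14.0
time: 8.25
eef_pos: [0.5847, 0.1064, 0.0527]
tcp_rot: [2.218, 2.218, -0.008]
force: [0.3, -41.9, 5.3]
finger_gap: 0.538
grip_force: 20.9
```

The force rose to 28 N and then 42 N, so the vase is snug against the bracket at y≈0.174. I'll retreat and look at the cup.

```bash
python3 -m crank '[[-1.5,0,0,0,0,0,5],[-1.5,0,0,0,0,0,5],[-0.5,0,-4,0,0,0,5],[-1,0,-4,0,0,0,6],[-4,0,-3,0,0,0,7],[-4,0,-3,0,0,0,8],[-4,0,-3,0,0,0,9],[-4,0,-2,0,0,0,9],[-4,0,0,0,0,0,9],[0,0,0,0,0,0,9]]'
python3 - <<'E'
from h import *
from rig import r
s=wrist();cv2.imwrite("pics/w5.png",s["pixels"][:,:,::-1])
import pickle;pickle.dump(s,open("w5.pkl","wb"));print(r.sense()["eef_pos"],r.sense()["tcp_rot"])
for n in ["vase_a","cup","divider_grip"]:
    print(n,[(round(d["p"],2),[round(v) for v in d["rect"]]) for d in r.find_in("wrist",n)][:3])
E
```

```text
time: 9.25
eef_pos: [0.5837, -0.1379, 0.243]
tcp_rot: [2.227, 2.214, 0.001]
force: [-0.6, 0.5, -0.1]
finger_gap: 0.967
grip_force: 0.0
[ 0.58357504 -0.13569837  0.24248442] [-2.22699325e+00 -2.21539753e+00 -6.17024465e-04]
vase_a [(0.58, [266, 237, 410, 276])]
cup [(0.59, [289, 64, 365, 148])]
divider_grip [(0.57, [247, 181, 452, 233])]
```

View pics/w5.png

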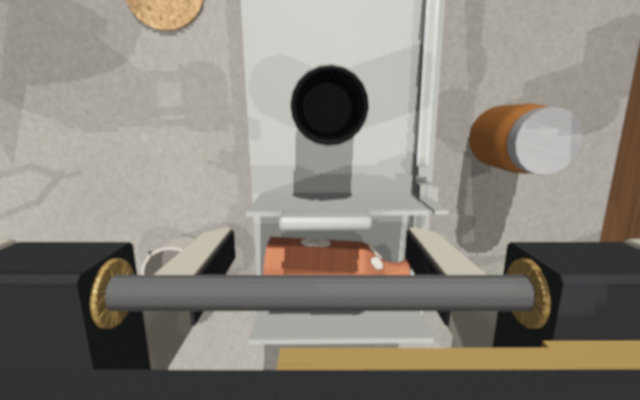

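The cup rim is centred at (330,105). The divider plate is at row 212 with the tab top at (325,222), and the second vase lies in the right bay below.

Run:
```python
from h import *
import pickle
s=pickle.load(open("w5.pkl","rb"))
g=s["pixels"].max(2);c=(g[50:160,270:385]<45).astype(np.uint8)
cs=max(cv2.findContours(c,0,1)[0],key=cv2.contourArea);print(cv2.minEnclosingCircle(cs),cv2.boundingRect(cs))
print("cup",onz(s,[(329.7,105)],.13))
for n,px,z in [("tabL",(280,223),.155),("tabR",(370,223),.155),("tab up",(325,217),.155),("tab lo",(325,229),.155),("plate l",(248,213),.123),("platr r",(447,211),.123),("mat",(167,0),.004)]: print(n,onz(s,[px],z)[0])
```

```text
((59.60911178588867, 55.13611602783203), 38.35927200317383) (22, 17, 75, 77)
cup [[ 0.59294433 -0.06509141  0.13      ]]
tabL [ 0.5528504  -0.15570852  0.155     ]
tabR [ 0.6241675  -0.15621248  0.155     ]
tab up [ 0.58851874 -0.15099397  0.155     ]
tab lo [ 0.58848865 -0.16096841  0.155     ]
plate l [ 0.520804   -0.15662927  0.123     ]
platr r [ 0.69704603 -0.1560304   0.123     ]
mat [0.41993844 0.05001829 0.004     ]
```

```bash
python3 -m crank '[[3.5,0.5,0,0,0,0,9.2],[3.5,0.4,0,0,0,0,9.2],[0,0,4,0,0,0,9.2],[0,0,4.5,0,0,0,9.2],[0,0,4,0,0,0,9.2],[0,0,2.9,0,0,0,9.2],[0,0,0,0,0,0,6],[0,0,0,0,0,0,5],[0,0,0,0,0,0,5],[0,0,0,0,0,0,5],[0,0,0,0,0,0,5],[0,0,0,0,0,0,5]]' 20
```

```text
time: 10.65
eef_pos: [0.5939, -0.0638, 0.0904]
tcp_rot: [2.222, 2.218, 0.002]
force: [-2.5, 1.6, 7.1]
finger_gap: 0.698
grip_force: 20.0
```

```bash
python3 -m crank '[[0,0,-2,0,0,0,5],[0,0,-3,0,0,0,5],[0,0,-3,0,0,0,5],[0.6,-3,0,0,0,0,5],[0.7,-3,0,0,0,0,5],[0.7,-3,0,0,0,0,5],[0.7,-3,0,0,0,0,5],[0.7,-3,0,0,0,0,5],[0,-2.7,0,0,0,0,5],[0,0,0,0,0,0,5]]'
python3 - <<'E'
from h import *
from rig import r
s=wrist();cv2.imwrite("pics/w6.png",s["pixels"][:,:,::-1])
import pickle;pickle.dump(s,open("w6.pkl","wb"));print(r.sense()["eef_pos"],r.sense()["tcp_rot"])
R0=[d for d in r.find_in("wrist","mat")][:2];print(R0)
m=R0[0]["rect"];print(onz(s,[((m[0]+m[2])/2,(m[1]+m[3])/2)],.004))
E
```

```text
time: 11.65
eef_pos: [0.4136, -0.0291, 0.169]
tcp_rot: [-2.223, -2.219, 0.001]
force: [0.7, 0.3, -2.4]
finger_gap: 0.7
grip_force: 20.0
[ 0.41567099 -0.02940488  0.16939137] [2.22333673e+00 2.21806016e+00 1.20285615e-03]
[{'rect': [274.5, 31.9, 367.9, 132.7], 'p': 0.68}]
[[0.41578684 0.06593369 0.004     ]]
```

View pics/w6.png

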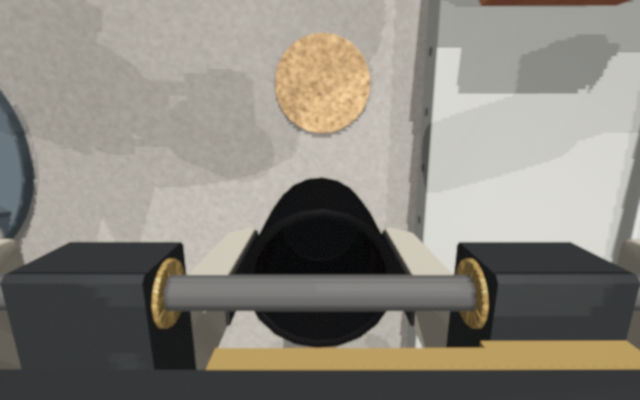

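The mat is centred at (323,82) and the held cup is at (320,265).

```bash
python3 -m crank '[[3.2,0,0,0,0,0,5],[3.2,0.1,0,0,0,0,5],[3.2,0,1,0,0,0,5],[0,0,3.5,0,0,0,5],[0,0,3.5,0,0,0,5],[0,0,2.5,0,0,0,5],[0,0,1,0,0,0,5],[0,0,0.2,0,0,0,5],[0,0,0,0,0,0,5]]' && python3 -m crank '[[0,0,0.1,0,0,0,5],[0,0,0.1,0,0,0,5],[0,0,0,0,0,0,5]]'
```

```text
time: 12.65
eef_pos: [0.4183, 0.0666, 0.0522]
tcp_rot: [2.224, 2.218, 0.001]
force: [-0.1, 0.6, -2.5]
finger_gap: 0.698
grip_force: 20.0
time: 12.95
eef_pos: [0.4177, 0.0665, 0.0501]
tcp_rot: [2.224, 2.218, 0.001]
force: [0.2, -0.3, -2.0]
finger_gap: 0.693
grip_force: 20.0
```

```bash
python3 -m crank '[[0,0,0.1,0,0,0,5],[0,0,0,0,0,0,5]]'; python3 -m crank '[[0,0,0.1,0,0,0,5],[0,0,0,0,0,0,5]]'
```

```text
time: 13.15
eef_pos: [0.4176, 0.0666, 0.0493]
tcp_rot: [2.223, 2.219, 0.001]
force: [-3.0, 0.9, 9.4]
finger_gap: 0.693
grip_force: 20.0
time: 13.35
eef_pos: [0.4177, 0.0666, 0.0488]
tcp_rot: [2.223, 2.219, 0.001]
force: [-6.5, -0.5, 19.9]
finger_gap: 0.692
grip_force: 20.0
```

```bash
python3 -m crank '[[0,0,-0.15,0,0,0,5],[0,0,0,0,0,0,9.2],[0,0,0,0,0,0,9.2],[0,0,0,0,0,0,9.2],[0,0,0,0,0,0,9.2],[0,0,-3,0,0,0,9.2],[0,0,-4,0,0,0,9.2],[0,0,-4.5,0,0,0,9],[0,0,-4.5,0,0,0,7],[0,0,0,0,0,8.18,5],[0,0,0,0,0,8.18,4],[0,0,0,0,0,8.18,4],[0,0,0,0,0,8.18,4],[0,0,0,0,0,8.18,4],[0,0,0,0,0,8.18,4],[0,0,0,0,0,8.18,4],[0,0,0,0,0,8.18,4],[0,0,0,0,0,8.18,4],[0,0,0,0,0,8.18,4],[0,0,0,0,0,8.18,4]]' && python3 -m crank '[[2.45,3.2,0,0,0,0,4],[2.45,3.2,0,0,0,0,4],[2.45,3.2,0,0,0,0,4],[2.45,3.2,0,0,0,0,4],[2.45,3.2,0,0,0,0,4],[2.45,3.2,0,0,0,0,4],[2.45,3.1,0,0,0,0,4],[0,0,0,0,0,0,4]]'
python3 - <<'E'
from h import *
from rig import r
s=r.snapshot("scene");cv2.imwrite("pics/sc7.png",cv2.resize(s["pixels"][140:270,200:440,::-1],None,fx=3,fy=3))
st=r.sense();print(st["eef_pos"],R.from_rotvec(st["tcp_rot"]).as_matrix().round(3).tolist(),st["joint_pos"][5])
E
```

```text
time: 15.35
eef_pos: [0.4173, 0.0665, 0.209]
tcp_rot: [3.142, -0.012, -0.0]
force: [1.0, 0.1, 0.6]
finger_gap: 0.431
grip_force: 0.0
time: 16.15
eef_pos: [0.59, -0.16, 0.2083]
tcp_rot: [3.141, -0.007, 0.0]
force: [-0.8, 0.5, -0.9]
finger_gap: 0.426
grip_force: 0.0
[ 0.58883405 -0.15813362  0.20820894] [[1.0, -0.004, -0.001], [-0.004, -1.0, 0.0], [-0.001, -0.0, -1.0]] 1.2358422839124288
```

View pics/sc7.png

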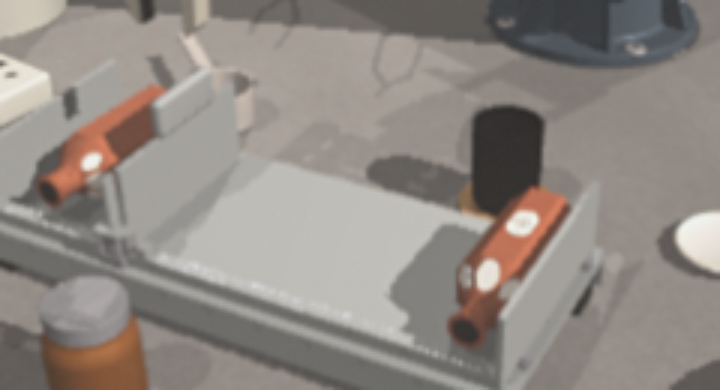

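The cup stands upright on the mat, the vase is at the bracket with the medallion up, and the arm is above the divider tab. I'll grip and lift the tab.

```bash
python3 -m crank '[[0,-0.2,3,0,0,0,4],[0,0,3.5,0,0,0,4],[0,0,1.9,0,0,0,4],[0,0,0,0,0,0,2],[0,0,0,0,0,0,1],[0,0,0,0,0,0,0.6],[0,0,0,0,0,0,0.6],[0,0,0,0,0,0,0.6],[0,0,0,0,0,0,0.6]]' 35
```

```text
time: 17.1
eef_pos: [0.5891, -0.1549, 0.1265]
tcp_rot: [3.141, -0.003, 0.003]
force: [-1.0, -0.1, 6.5]
finger_gap: 0.127
grip_force: 35.0
```

```bash
python3 -m crank '[[0,0,-0.5,0,0,0,0.6],[0,0,-0.5,0,0,0,0.6],[0,0,-0.5,0,0,0,0.6],[0,0,-0.2,0,0,0,0.6],[0,0,0,0,0,0,0.6]]'
```

```text
time: 17.6
eef_pos: [0.5889, -0.1549, 0.1427]
tcp_rot: [3.141, -0.003, 0.002]
force: [6.3, -1.6, -2.6]
finger_gap: 0.132
grip_force: 35.0
```

```bash
python3 -m crank '[[0,-0.6,0,0,0,0,0.6],[0,-1.2,0,0,0,0,0.6],[0,-1.5,0,0,0,0,0.6],[0,-1.5,0,0,0,0,0.6],[0,-1.5,0,0,0,0,0.6],[0,-1.5,0,0,0,0,0.6],[0,-1.2,0,0,0,0,0.6],[0,0,0,0,0,0,0.6]]' && python3 -m crank '[[0,0,0.6,0,0,0,0.6],[0,0,0.5,0,0,0,0.6],[0,0,0.4,0,0,0,0.6],[0,0,0.1,0,0,0,0.6]]'
```

```text
time: 18.4
eef_pos: [0.5887, -0.0632, 0.1421]
tcp_rot: [-3.141, 0.001, 0.0]
force: [3.9, 0.6, -2.3]
finger_gap: 0.126
grip_force: 35.0
time: 18.8
eef_pos: [0.5888, -0.0652, 0.1264]
tcp_rot: [3.142, -0.004, 0.0]
force: [0.9, 1.2, 11.9]
finger_gap: 0.125
grip_force: 35.0
```

```bash
python3 -m crank '[[0,-0.8,-0.1,0,0,0,0.6],[0,-1.6,0,0,0,0,0.6],[0,-2,0,0,0,0,0.6],[0,-2,0,0,0,0,0.6],[0,-2,0,0,0,0,0.6],[0,-2,0,0,0,0,0.6],[0,-2,0,0,0,0,0.6],[0,-2,0,0,0,0,0.6],[0,-1,0,0,0,0,0.6],[0,-0.5,0,0,0,0,0.6],[0,0,0,0,0,0,0.6]]' && python3 -m crank '[[0,-0.3,0,0,0,0,0.6],[0,-0.3,0,0,0,0,0.6],[0,-0.2,0,0,0,0,0.6]]'; python3 -m crank '[[0,-0.2,0,0,0,0,0.6],[0,-0.2,0,0,0,0,0.6]]'
```

```text
time: 19.9
eef_pos: [0.5884, 0.0947, 0.1267]
tcp_rot: [-3.141, 0.002, 0.002]
force: [0.6, 1.4, -1.9]
finger_gap: 0.127
grip_force: 35.0
time: 20.2
eef_pos: [0.5884, 0.102, 0.1268]
tcp_rot: [3.141, -0.004, -0.002]
force: [-3.3, -1.7, -1.7]
finger_gap: 0.124
grip_force: 35.0
time: 20.4
eef_pos: [0.5885, 0.1062, 0.1269]
tcp_rot: [3.141, -0.003, -0.002]
force: [-4.5, -1.5, -2.3]
finger_gap: 0.121
grip_force: 35.0
```

```bash
python3 -m crank '[[0,-0.2,0,0,0,0,0.6],[0,-0.2,0,0,0,0,0.6],[0,-0.1,0,0,0,0,0.6]]';  python3 -m crank '[[0,-0.1,0,0,0,0,0.6],[0,-0.1,0,0,0,0,0.6]]'
```

```text
time: 20.7
eef_pos: [0.5885, 0.1114, 0.1269]
tcp_rot: [3.142, -0.003, -0.002]
force: [-5.1, -1.5, -3.2]
finger_gap: 0.127
grip_force: 35.0
time: 20.9
eef_pos: [0.5885, 0.1134, 0.1269]
tcp_rot: [3.142, -0.003, -0.002]
force: [-5.4, -1.5, -2.5]
finger_gap: 0.127
grip_force: 35.0
```

```bash
python3 -m crank '[[0,-0.1,0,0,0,0,0.6],[0,-0.1,0,0,0,0,0.6]]';  python3 -m crank '[[0,-0.1,0,0,0,0,0.6],[0,-0.1,0,0,0,0,0.6]]'
```

```text
time: 21.1
eef_pos: [0.5885, 0.1137, 0.1269]
tcp_rot: [3.139, -0.002, -0.003]
force: [-5.6, -16.8, -1.3]
finger_gap: 0.129
grip_force: 35.0
time: 21.3
eef_pos: [0.5885, 0.1138, 0.1269]
tcp_rot: [3.136, -0.002, -0.003]
force: [-6.1, -28.1, -0.5]
finger_gap: 0.128
grip_force: 35.0
```

```bash
python3 -m crank '[[0,0.2,0.1,0,0,0,0.6],[0,0.05,0.1,0,0,0,0.6],[0,0,0,0,0,0,0.6]]'; python3 -m crank '[[0,0,0,0,0,0,2],[0,0,0,0,0,0,4],[0,0,0,0,0,0,4],[0,0,0,0,0,0,4],[0,0,0,0,0,0,4]]'; python3 -m crank '[[0,0,-1,0,0,0,4],[0,0,-3,0,0,0,4],[0,0,-4,0,0,0,4],[0,2,-4,0,0,0,4],[-3,3,-4,0,0,0,4],[-3,3,-3,0,0,0,4],[0,0,0,0,0,0,4]]'
python3 - <<'E'
from h import *
from rig import r
s=r.snapshot("side");a=s["pixels"][150:300,210:390,::-1]
t=r.snapshot("scene");b=t["pixels"][150:270,260:440,::-1]
a=cv2.resize(a,None,fx=2.2,fy=2.2,interpolation=2);b=cv2.resize(b,(396,330),interpolation=2)
cv2.imwrite("pics/f.png",np.hstack([a,b]));
E
```

```text
time: 21.6
eef_pos: [0.5886, 0.1136, 0.1265]
tcp_rot: [3.14, -0.003, -0.001]
force: [-12.7, -10.1, 12.7]
finger_gap: 0.126
grip_force: 35.0
time: 22.1
eef_pos: [0.5891, 0.1149, 0.1251]
tcp_rot: [-3.141, 0.003, -0.0]
force: [0.4, 0.0, -0.3]
finger_gap: 0.422
grip_force: 0.0
time: 22.8
eef_pos: [0.5335, 0.0381, 0.3135]
tcp_rot: [3.141, -0.006, 0.011]
force: [1.0, 0.5, -0.1]
finger_gap: 0.43
grip_force: 0.0
```

View pics/f.png

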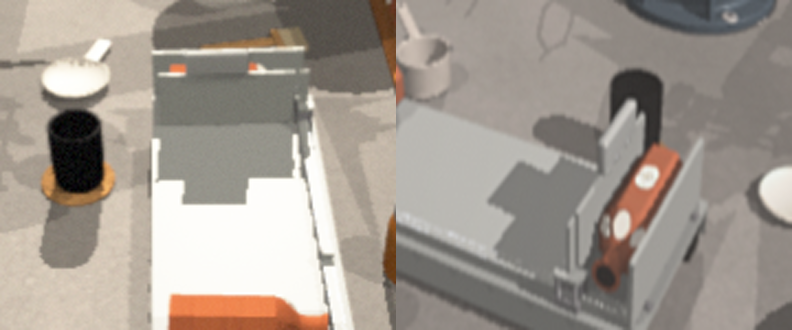

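The final picture shows the cup upright on the mat (77,150). The divider stands beside the vase, and the white medallion faces up at (647,178). Nothing else has moved, so I'll hand in.

```bash
python3 -c "
from rig import r
print(r.close_job())"
```

```text
the job is handed in; nothing more can be done
None
```

The job is handed in at about 23 s of the 72 s limit: the vase is rolled medallion-up and snug on the left bracket, the cup stands on the mat, and the divider is down on its rail against the vase; the hand-in gave no verdict.

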